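Deburr the bore of the brass sleeve

TASK

Take the orange-handled deburring tool out of its stand and run its spring-loaded blade in a full circle, clockwise as seen from above, round the edge of the bore of the brass sleeve: set the blade down on the bore edge at the blue mark, keep it lightly pressed on the edge all the way without pushing the spring to its stop, and lift off only when you are back at the mark. Then stand the tool back in its stand and let go. Leave the grey sleeve alone.

Things in the scene. Friction and masses are not known exactly. Their poses are not given: they have to be found in the camera images.
- deburrer: Deburring tool, 0.3 kg, upright in its stand. Origin: centre of the extended blade's flat underside; z up the tool's axis. Heights from there: steel blade disc 24 mm wide, 0-8 mm; barrel 26 mm wide, 32-60; collar 64 mm wide, 60-66; square orange handle to grip, 32 x 32 mm, faces along x and y, 66-136; cap to 142. In the stand the origin is 10 mm over the table.
- blade (a joint): How far the blade is pushed up into the tool, m: 0 extended, 0.020 at the stop; spring 1.5 N at 0, 6.5 N at the stop. With the tool upright and the blade on a surface, this is how far the tool's origin is below that surface. 5 to 12 mm is good light pressure.
- brass_sleeve: Brass sleeve, fixed on a round plywood base 164 mm wide. Origin: centre of the base's underside, on the table; z up the bore axis. Flat rim 60 mm above it, the highest part; bore 70 mm, outside 112 mm wide. The blade's centre should follow the bore edge (radius 35 mm). The blue mark is on the rim's -x side; clockwise from above come +y, +x, -y. Bore 32 mm deep.
- grey_sleeve: A sleeve of the same sizes, blue mark, base and origin as the brass one, but painted grey; a bystander, to be left alone.
- stand: Tool stand, fixed: dark wooden block 90 x 90 x 70 mm high with an upright through hole 42 mm wide in the middle. Origin: centre of its underside, on the table. The tool's blade and barrel hang in the hole, its collar rests on the top.
There are look-alikes about, which are no part of the job. Several things look just like the stand: the one meant starts farthest to the robot's left.

How it is judged:
By the outcome, as a careful person would: the job done as asked, in the order asked, and still so for the second after the job is handed in, with the robot touching nothing.
It also fails if it takes over 61 s, if anything falls off the work surface, if the arm or the gripper's body presses on something with over 40 N, if the wrist force passes 120 N, or if a joint passes its speed limit or range.

ROBOT

A 6-joint arm with a two-finger parallel gripper is mounted at the origin on the work surface. World frame = base frame: x ahead of the robot, y to its left, z up, the work surface at z = 0. Lengths are in mm, angles in rad, forces in N, time in s.
With the tool pointing down it reaches from about 350 to 975 mm from the base axis. Payload 7.1 kg.
Tool frame: the origin (TCP) lies at the very end of the fingers, on their centre line; the grasp point (between the pads) lies 19 mm behind it (ctrl.tcp_to_grasp is the distance from the TCP to the grasp point, in mm); z points along the fingers, x is the direction in which the jaws open and shut, and the axes are right-handed (so a half turn about z gives the same grasp; the last joint's range is limited). The gripper opens to 88 mm and grips with 3 to 60 N. Pads are 20 mm wide; open, the fingers measure 115 mm over their backs; the gripper's body (75 mm by 178 mm) begins 61 mm behind the grasp point.
Start: joints at [1.14, 0.423, 1.63, -0, 1.089, -0.019], TCP at [250.13, 572.748, 222.675] pointing down, gripper open.
Joint ranges: [-3, 3], [-0.9, 2.11], [0.09, 2.58], [-1.31, 4.45], [0.11, 2.69], [-2.54, 2.54]. Speed limits (rad/s): [2.39, 2.39, 3.01, 3.14, 3.14, 3.14].

INTERFACE

Orientations are given as a rotation vector (axis times angle).
In Python, from workcell import get_obs, viewer, ctrl, masks_of gives the robot as it stands. The module is installed in compiled form; this text tells all that it offers.
- The arm moves only by the shell command python3 -m inch 'ROWS'. ROWS is JSON, a list of rows, each an object of numbers: "tx", "ty", "tz": the shift along the tool's x, y, z in cm; "ax", "ay", "az": the turn, a rotation vector about the tool's x, y, z in degrees; "jaw": the opening, from 0 (shut) to 1 (fully open). In form: [{"tx": .., "ty": .., "tz": .., "ax": .., "ay": .., "az": .., "jaw": ..}, ...]. A call has 1 to 12 rows; each row shifts and turns the commanded pose from where the row before left it, along the tool's axes as they then stand; what a row does not reach is not made up. A row lasts 1/8 s, in which the tool goes at most 62.5 mm and 10.7 degrees, less where a joint would pass 70% of its speed; a pose out of reach is approached as far as the arm can. A call is refused whole if a number of a shift passes 6.25 or a number of a turn 10.7, either way. A call with a gripper value outside its range is refused whole. The fingers move at their own pace and stop on an object; the grip force is fixed at half the most. Time passes only in rows, so rows that do not move let the fingers close. It gives the time, the measured TCP pose, the force and the opening at its end, in the units of the state.
- get_obs(): the state, without advancing time (a new reading comes with each control period).
- viewer.get_image(name): name is "side" or "top"; returns (picture, depth): 420x560x3 uint8, red, green, blue; 420x560 float32, mm along the optical axis (not along the pixel's ray), 0 where there is no reading.
- viewer.get_calibration(name): a dict with "fx", "fy", "cx", "cy" (pixels), "rvec" (rotation vector, rad) and "tvec" (3), from world to camera coordinates, as OpenCV has them. Camera axes: x right, y down, z forward; pixel columns grow to the right and rows downward; lengths in mm; the calibration is good to about 2 mm. A picture is of the moment at which its call begins. get_calibration takes no time and is no camera call.
- ctrl.close_job(): hands the job in, once; it reports no verdict.
Trained networks look in the newest picture that a camera, given by its name, has taken for a name from the list of things; names that differ only in an ending like _2 or _b are one class to them, and where a whole thing is asked for, a point or a joint stands for the part that bears it (a point fixed in the world has none). Each returns a list of dicts, best first, with "score" (0 to 1); they miss things now and then, are a little off and sometimes report something else, mostly with a low value. They report only what shows in the picture. A call takes as long as a camera call. They do not tell look-alikes from the thing itself.
- masks_of(camera, thing): "pixels" (420x560 bool, what is visible of it) and "location" ([column, row] in pixels, amid what is visible of it).
The state is a dict: "t": time; "qpos": joint angles; "qvel": joint speeds; "joint_torque": joint torques, N m; "ee_pos": TCP position; "orientation": TCP orientation; "ft_force": force on the tool from outside, world axes, zero at the start; "moment": the same for the moment, N m; "width": finger opening in mm.
Only numpy, scipy, OpenCV 4.12 (cv2) and the standard library are available. Lean on these libraries where they do the work, as an engineer would, in place of code of your own. Each camera call takes 0.05 s, during which the arm holds its last target. There are 200 camera calls.

## Working session

There is one attempt and no reset: what is moved stays moved. The work goes in short steps, Python scripts to look and compute and a shell command to move; the robot and the scene stay as the last step left them, time stands still between calls to the robot, and variables do not carry over. Pictures are saved under pics/ and viewed, about 8 in all and at most 12, crops included, and the job is handed in when it is done.

```bash
mkdir -p pics; cat > h.py <<'E'
import numpy as np, cv2
from workcell import get_obs, viewer, ctrl, masks_of
def cal(n):
    c=viewer.get_calibration(n); R=cv2.Rodrigues(np.array(c["rvec"],float))[0]
    return c,R,np.array(c["tvec"],float).ravel()
def world(n,depth):
    c,R,t=cal(n); v,u=np.mgrid[0:420,0:560]
    P=np.stack([(u-c["cx"])/c["fx"]*depth,(v-c["cy"])/c["fy"]*depth,depth],-1)
    W=(P-t)@R; W[depth<=0]=np.nan; return W
def proj(n,X):
    c,R,t=cal(n); p=np.atleast_2d(X)@R.T+t
    return np.c_[p[:,0]/p[:,2]*c["fx"]+c["cx"],p[:,1]/p[:,2]*c["fy"]+c["cy"]]
def rayz(n,uv,z):
    c,R,t=cal(n); d=np.array([(uv[0]-c["cx"])/c["fx"],(uv[1]-c["cy"])/c["fy"],1])@R; o=-t@R
    return o+d*(z-o[2])/d[2]
def save(f,im): cv2.imwrite("pics/"+f,im[:,:,::-1])
E
python3 - <<'E'
from h import *
o=get_obs(); print({k:np.round(v,3) for k,v in o.items()})
for n in ("top","side"):
    im,d=viewer.get_image(n); save(n+"0.png",im); np.save(n+"0.npy",d); np.save(n+"0i.npy",im)
    c,R,t=cal(n); print(n,np.round(-t@R),np.round(R[2],2),c["fx"])
    W=world(n,d)
    for th in ("deburrer","brass_sleeve","grey_sleeve","stand"):
        for r in masks_of(n,th):
            m=r["pixels"]; w=W[m]; 
            zt=np.nanpercentile(w[:,2],95); tp=w[w[:,2]>zt-6]
            print(n,th,round(r["score"],2),np.round(r["location"]),m.sum(),"ztop",round(zt,1),"mid",np.round((np.nanpercentile(tp,2,axis=0)+np.nanpercentile(tp,98,axis=0))/2,1),"ext",np.round(np.nanpercentile(tp,98,axis=0)-np.nanpercentile(tp,2,axis=0)))
E
```

```text
{'t': np.float64(0.0), 'qpos': array([ 1.14 ,  0.424,  1.631, -0.   ,  1.089, -0.019]), 'qvel': array([ 0.   ,  0.   ,  0.001, -0.001,  0.   ,  0.001]), 'joint_torque': array([ 3.0000e-03, -5.4465e+01, -2.7367e+01,  6.5000e-02,  2.3000e-02,
       -0.0000e+00]), 'ee_pos': array([249.896, 572.26 , 221.923]), 'orientation': array([ 2.628e+00,  1.720e+00, -2.000e-03]), 'ft_force': array([-0.831, -0.275, -0.637]), 'moment': array([-0.02 ,  0.027,  0.02 ]), 'width': np.float64(87.901)}
top [366.  18. 909.] [ 0.1  -0.04 -0.99] 501.9324511077299
top brass_sleeve 0.64 [264. 191.] 6559 ztop 62.0 mid [503.5  17.9  60.4] ext [103. 103.   6.]
top grey_sleeve 0.82 [416. 213.] 6597 ztop 62.1 mid [ 460.7 -253.3   60.4] ext [103. 103.   7.]
top stand 0.8 [142. 201.] 2061 ztop 72.8 mid [502.2 246.9  70.6] ext [98. 99.  6.]
top stand 0.67 [167. 309.] 3082 ztop 72.8 mid [308.2 174.4  70.6] ext [88. 88.  6.]
top stand 0.26 [121. 189.] 1261 ztop 152.9 mid [504.9 249.6 150.7] ext [25. 26.  7.]
side [-30. 528. 450.] [ 0.56 -0.66 -0.51] 439.5041885867274
side deburrer 0.65 [119. 233.] 1854 ztop 152.2 mid [503.6 252.4 150.4] ext [24. 27.  8.]
side brass_sleeve 0.55 [234. 215.] 4266 ztop 62.1 mid [502.4  21.4  59.8] ext [103. 104.   7.]
side grey_sleeve 0.83 [328. 169.] 2778 ztop 62.1 mid [ 458.6 -250.4   59.8] ext [102. 104.   7.]
side stand 0.92 [255. 288.] 5932 ztop 72.1 mid [307.5 177.7  69.9] ext [90. 90.  6.]
side stand 0.59 [141. 274.] 3571 ztop 72.2 mid [501.6 249.9  70. ] ext [102. 100.   6.]
```

View pics/top0.png

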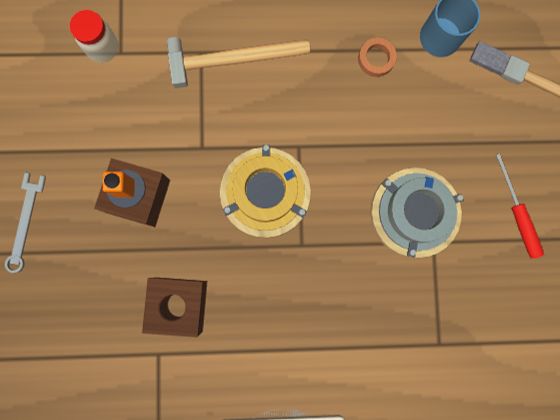

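View pics/side0.png

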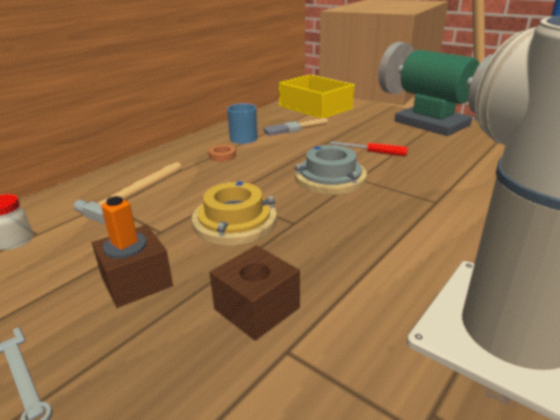

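The top view shows the orange-handled tool in the left stand at (115,182). The stand look-alike is at (175,307), empty and less far left. The brass sleeve is at (265,189) with its blue mark at (289,175), and the grey one is at (423,210). Next I refine the geometry and take one close crop.

```bash
cat > geo.py <<'E'
from h import *
def go(pre="0"):
  for n in ("top","side"):
    im=np.load(f"{n}{pre}i.npy"); d=np.load(f"{n}{pre}.npy"); W=world(n,d); hsv=cv2.cvtColor(im,cv2.COLOR_RGB2HSV)
    H,S,V=[hsv[...,i].astype(int) for i in range(3)]
    near=lambda x,y,r:np.hypot(W[...,0]-x,W[...,1]-y)<r
    # sleeve rim circle
    m=near(503,19,75)&(abs(W[...,2]-np.nanpercentile(W[...,2][near(503,19,50)],90))<4)
    p=W[m]; ang=lambda c:np.arctan2(p[:,1]-c[1],p[:,0]-c[0])
    cx=(np.percentile(p[:,0],.5)+np.percentile(p[:,0],99.5))/2; cy=(np.percentile(p[:,1],.5)+np.percentile(p[:,1],99.5))/2
    box=cv2.fitEllipse(cv2.convexHull(p[:,:2].astype(np.float32)))
    hole=near(503,19,40)&(W[...,2]<50)
    print(n,"rim z",np.median(p[:,2]).round(1),"mid",round(cx,1),round(cy,1),"ell",np.round(box[0],1),np.round(box[1],1))
    b=(H>100)&(H<130)&(S>120)&m; q=W[b]; mm=np.nanmean(q,0); v=mm[:2]-box[0]
    print(" mark",b.sum(),mm.round(1),"dir deg",np.degrees(np.arctan2(v[1],v[0])).round(1),"r",np.hypot(*v).round(1))
    # handle
    o=(H>5)&(H<18)&(S>200)&near(503,250,45)&(W[...,2]>76)
    q=W[o]; print(" orange",o.sum(),"z",np.nanpercentile(q[:,2],[1,99]).round(1))
    for lo,hi in((80,100),(100,120),(120,144),(143,155)):
      s=q[(q[:,2]>lo)&(q[:,2]<hi)]
      if len(s)>5: 
        r=cv2.minAreaRect(s[:,:2].astype(np.float32)); print("  slab",lo,len(s),np.round(r[0],1),np.round(r[1],1),round(r[2],1))
    cap=near(503,250,25)&(W[...,2]>142); s=W[cap]; r=cv2.minAreaRect(s[:,:2].astype(np.float32)); print("  top all",len(s),"z",np.median(s[:,2]).round(1),np.round(r[0],1),np.round(r[1],1),round(r[2],1))
    c=near(503,250,22)&(W[...,2]>149)&(V<90); s=W[c]; print("  cap",len(s),np.nanmean(s,0).round(1))
    st=near(503,249,75)&(abs(W[...,2]-70.5)<3.0); s=W[st]; r=cv2.minAreaRect(s[:,:2].astype(np.float32)); print("  stand top",len(s),np.round(r[0],1),np.round(r[1],1),round(r[2],1))
    co=near(503,249,45)&(abs(W[...,2]-76)<3.0)&(S<120); s=W[co]; e=cv2.fitEllipse(cv2.convexHull(s[:,:2].astype(np.float32))); print("  collar",len(s),np.round(e[0],1),np.round(e[1],1),np.median(s[:,2]).round(1))
if __name__=="__main__": go()
E
python3 geo.py; python3 -c "
from h import *
a=np.load('top0i.npy')[140:240,80:320]; b=np.load('side0i.npy')[170:310,80:290]
save('crop.png',np.vstack([cv2.resize(a,(640,267),interpolation=cv2.INTER_CUBIC),cv2.resize(b,(640,320),interpolation=cv2.INTER_CUBIC)]))"
```

```text
top rim z 60.6 mid 503.5 18.5 ell [503.8  17.8] [110.6 111.7]
 mark 56 [526.2 -23.6  61.3] dir deg -61.6 r 47.1
 orange 463 z [ 88.4 149.5]
  slab 80 48 [498.7 240. ] [17.4 37.1] 49.3
  slab 100 91 [498.3 239.8] [17.1 37.2] 47.1
  slab 120 148 [505.2 249.5] [32.4 30.8] 88.1
  slab 143 198 [505.1 249.2] [31.6 31. ] 88.7
  top all 410 z 148.0 [505.1 249.6] [32.3 31.2] 88.7
  cap 161 [506.3 249.7 152.4]
  stand top 1602 [503.2 247. ] [91.6 90.2] 72.2
  collar 520 [505.8 249.7] [62.4 63.6] 76.5
side rim z 61.6 mid 503.2 20.2 ell [504.1  19.5] [110.2 113.6]
 mark 3 [524.8 -21.8  62.8] dir deg -63.4 r 46.2
 orange 1126 z [ 81.7 148.6]
  slab 80 271 [497.8 258. ] [39.3 20.8] 49.2
  slab 100 316 [496.6 257.8] [38.2 19.6] 51.7
  slab 120 389 [495.9 257.5] [36.9 19.3] 52.7
  slab 143 167 [502.7 251.8] [30.6 26.6] 87.1
  top all 330 z 147.6 [505.  251.7] [31.5 31.2] 88.1
  cap 92 [501.8 253.2 153. ]
  stand top 1219 [503.7 247.7] [90.5 93.7] 72.2
  collar 490 [506.1 251.5] [62.7 65.8] 77.4
```

View pics/crop.png

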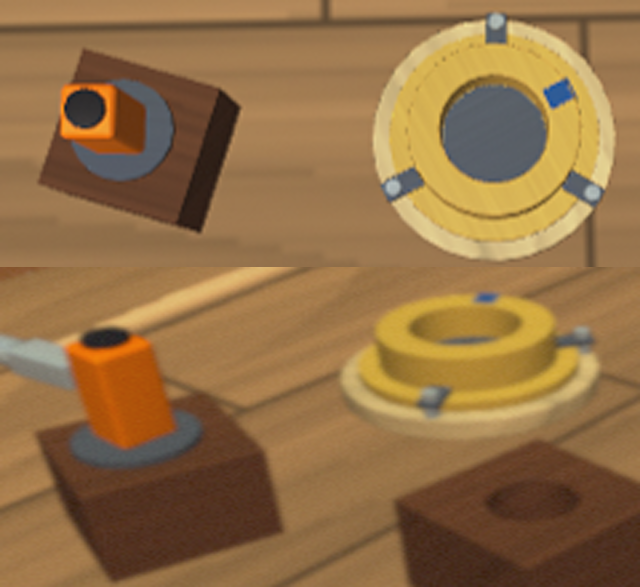

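The crop confirms it: tool in the left stand, with handle faces within about 2° of world x/y and its centre near (505.4, 250.6). The brass bore centre is near (503.8, 18.9), the rim is at about 60, and the mark is at about -62°. Moving over the tool.

```bash
python3 -m inch '[{"tx":-0.8,"ty":1.5},{"tx":-1.6,"ty":3.0},{"tx":-1.7,"ty":3.2},{"tx":-1.7,"ty":3.2},{"tx":-1.7,"ty":3.2},{"tx":-1.7,"ty":3.2},{"tx":-1.7,"ty":3.2},{"tx":-1.7,"ty":3.2},{"tx":-1.7,"ty":3.2},{"tx":-1.7,"ty":3.2},{"tx":-1.7,"ty":3.2},{"tx":-1.54,"ty":2.97}]'
python3 -m inch '[{"az":-5},{"az":-7},{"az":-6},{"az":-4},{},{}]'
python3 -c "
from h import *
o=get_obs();R=cv2.Rodrigues(o['orientation'])[0];print(o['t'],o['ee_pos'],o['qpos'].round(2),R.round(3),(R.T@(np.array([505.4,250.6,92])-o['ee_pos'])/10).round(2))"
```

```text
0.5 [250.13272808 572.71127914 222.65752592] [ 1.14  0.42  1.63 -0.    1.09 -0.02] [[ 0.4    0.916 -0.   ]
 [ 0.916 -0.4   -0.   ]
 [-0.     0.    -1.   ]] [-19.3   36.29  13.07]$[0]: bad value
$[0]: bad value
```

```bash
python3 -m inch '[{"tx":-0.8,"ty":1.5,"tz":0,"ax":0,"ay":0,"az":0,"jaw":1}]'
```

```text
t: 0.62
ee_pos: [260.6, 559.5, 222.6]
orientation: [-2.627, -1.722, -0.0]
ft_force: [0.9, -0.4, -0.6]
width: 87.8
```

```bash
python3 -m inch '[{"tx":-1.6,"ty":3.0,"tz":0,"ax":0,"ay":0,"az":0,"jaw":1},{"tx":-1.7,"ty":3.2,"tz":0,"ax":0,"ay":0,"az":0,"jaw":1},{"tx":-1.7,"ty":3.2,"tz":0,"ax":0,"ay":0,"az":0,"jaw":1},{"tx":-1.7,"ty":3.2,"tz":0,"ax":0,"ay":0,"az":0,"jaw":1},{"tx":-1.7,"ty":3.2,"tz":0,"ax":0,"ay":0,"az":0,"jaw":1},{"tx":-1.7,"ty":3.2,"tz":0,"ax":0,"ay":0,"az":0,"jaw":1},{"tx":-1.7,"ty":3.2,"tz":0,"ax":0,"ay":0,"az":0,"jaw":1},{"tx":-1.7,"ty":3.2,"tz":0,"ax":0,"ay":0,"az":0,"jaw":1},{"tx":-1.7,"ty":3.2,"tz":0,"ax":0,"ay":0,"az":0,"jaw":1},{"tx":-1.7,"ty":3.2,"tz":0,"ax":0,"ay":0,"az":0,"jaw":1},{"tx":-1.6,"ty":3.0,"tz":0,"ax":0,"ay":0,"az":0,"jaw":1}]'
python3 -m inch '[{"tx":0,"ty":0,"tz":0,"ax":0,"ay":0,"az":-5,"jaw":1},{"tx":0,"ty":0,"tz":0,"ax":0,"ay":0,"az":-7,"jaw":1},{"tx":0,"ty":0,"tz":0,"ax":0,"ay":0,"az":-6,"jaw":1},{"tx":0,"ty":0,"tz":0,"ax":0,"ay":0,"az":-4,"jaw":1},{"tx":0,"ty":0,"tz":0,"ax":0,"ay":0,"az":0,"jaw":1}]'
cat > rel.py <<'E'
from h import *; import sys
o=get_obs();R=cv2.Rodrigues(o['orientation'])[0]
print(round(float(o['t']),2),o['ee_pos'].round(1),o['qpos'].round(2),'jaw deg',np.degrees(np.arctan2(R[1,0],R[0,0])).round(2),'tilt',R[2].round(3),'f',o['ft_force'].round(1),'w',o['width'].round(1))
if len(sys.argv)>3: print('cm',(R.T@(np.array(sys.argv[1:4],float)-o['ee_pos'])/10).round(2))
E
python3 rel.py 505.4 250.6 92
```

```text
t: 2.0
ee_pos: [506.2, 248.5, 222.8]
orientation: [2.629, 1.719, 0.0]
ft_force: [-0.4, 0.6, -0.4]
width: 87.7
t: 2.62
ee_pos: [505.5, 249.7, 222.7]
orientation: [2.253, 2.189, -0.0]
ft_force: [-0.0, 0.6, 0.1]
width: 87.7Traceback (most recent call last):
  File "rel.py", line 3, in <module>
    print(round(float(o['t']),2),o['ee_pos'].round(1),o['qpos'].round(2),'jaw deg',np.degrees(np.arctan2(R[1,0],R[0,0])).round(2),'tilt',R[2].round(3),'f',o['ft_force'].round(1),'w',o['width'].round(1))
                                                                                                                                                                                      ^^^^^^^^^^^^^^^^
AttributeError: 'float' object has no attribute 'round'
```

```bash
sed -i "s/o\['width'\].round(1)/round(o['width'],1)/" rel.py
python3 -m inch '[{"tx":0.09,"ty":0,"tz":2,"ax":0,"ay":0,"az":0,"jaw":1},{"tx":0,"ty":0,"tz":3,"ax":0,"ay":0,"az":0,"jaw":1},{"tx":0,"ty":0,"tz":3,"ax":0,"ay":0,"az":0,"jaw":1},{"tx":0,"ty":0,"tz":3,"ax":0,"ay":0,"az":0,"jaw":1},{"tx":0,"ty":0,"tz":2.07,"ax":0,"ay":0,"az":0,"jaw":1},{"tx":0,"ty":0,"tz":0,"ax":0,"ay":0,"az":0,"jaw":1},{"tx":0,"ty":0,"tz":0,"ax":0,"ay":0,"az":0,"jaw":0.3},{"tx":0,"ty":0,"tz":0,"ax":0,"ay":0,"az":0,"jaw":0.3},{"tx":0,"ty":0,"tz":0,"ax":0,"ay":0,"az":0,"jaw":0.3},{"tx":0,"ty":0,"tz":0,"ax":0,"ay":0,"az":0,"jaw":0.3},{"tx":0,"ty":0,"tz":0,"ax":0,"ay":0,"az":0,"jaw":0.3},{"tx":0,"ty":0,"tz":0,"ax":0,"ay":0,"az":0,"jaw":0.3}]'; python3 rel.py
```

```text
t: 4.12
ee_pos: [505.6, 251.5, 92.0]
orientation: [-2.252, -2.19, -0.0]
ft_force: [0.7, -1.0, -2.0]
width: 32.2
4.12 [505.6 251.5  92. ] [ 0.44  0.52  1.84  0.    0.78 -1.1 ] jaw deg 88.41 tilt [ 0.  0. -1.] f [ 0.7 -1.  -2. ] w 32.2
```

```bash
python3 -m inch '[{"tx":0,"ty":0,"tz":0,"ax":0,"ay":0,"az":0,"jaw":0},{"tx":0,"ty":0,"tz":0,"ax":0,"ay":0,"az":0,"jaw":0},{"tx":0,"ty":0,"tz":-1,"ax":0,"ay":0,"az":0,"jaw":0},{"tx":0,"ty":0,"tz":-2,"ax":0,"ay":0,"az":0,"jaw":0},{"tx":0,"ty":0,"tz":-2.5,"ax":0,"ay":0,"az":0,"jaw":0},{"tx":0,"ty":0,"tz":-2,"ax":0,"ay":0,"az":0,"jaw":0},{"tx":0,"ty":0,"tz":0,"ax":0,"ay":0,"az":0,"jaw":0}]'
python3 -m inch '[{"tx":-1.5,"ty":0.11,"tz":0,"ax":0,"ay":0,"az":0,"jaw":0},{"tx":-2.7,"ty":0.23,"tz":0,"ax":0,"ay":0,"az":0,"jaw":0},{"tx":-3.0,"ty":0.25,"tz":0,"ax":0,"ay":0,"az":0,"jaw":0},{"tx":-3.0,"ty":0.25,"tz":0,"ax":0,"ay":0,"az":0,"jaw":0},{"tx":-3.0,"ty":0.25,"tz":0,"ax":0,"ay":0,"az":0,"jaw":0},{"tx":-3.0,"ty":0.25,"tz":0,"ax":0,"ay":0,"az":0,"jaw":0},{"tx":-3.0,"ty":0.25,"tz":0,"ax":0,"ay":0,"az":0,"jaw":0},{"tx":-3.0,"ty":0.25,"tz":0,"ax":0,"ay":0,"az":0,"jaw":0},{"tx":-2.6,"ty":0.23,"tz":0,"ax":0,"ay":0,"az":0,"jaw":0},{"tx":-1.45,"ty":0.13,"tz":0,"ax":0,"ay":0,"az":0,"jaw":0},{"tx":0,"ty":0,"tz":0,"ax":0,"ay":0,"az":0,"jaw":0},{"tx":0,"ty":0,"tz":0,"ax":0,"ay":0,"az":0,"jaw":0}]'
python3 rel.py
python3 - <<'E'
from h import *
ims=[]
e=get_obs()['ee_pos']
for n in("top","side"):
    im,d=viewer.get_image(n); np.save(n+"1i.npy",im); np.save(n+"1.npy",d)
    u,v=proj(n,[e[0],e[1],90])[0].astype(int); print(n,u,v)
    u=np.clip(u,80,480);v=np.clip(v,70,350)
    ims.append(cv2.resize(im[v-70:v+70,u-80:u+80],(400,350),interpolation=cv2.INTER_CUBIC))
    W=world(n,d)
    g=np.hypot(W[...,0]-e[0],W[...,1]-e[1])<70
    for lo,hi in((85,93),(93,130),(142,150),(149,153)):
        s=W[g&(W[...,2]>lo)&(W[...,2]<hi)]; print(" ",lo,hi,len(s),len(s) and np.nanpercentile(s,[1,99],axis=0).round(1).tolist())
save("held.png",np.hstack(ims))
E
```

```text
t: 5.0
ee_pos: [506.4, 251.9, 168.6]
orientation: [2.251, 2.19, 0.005]
ft_force: [-0.2, 0.7, -3.7]
width: 32.1
t: 6.5
ee_pos: [520.0, -11.1, 166.7]
orientation: [-2.252, -2.19, 0.0]
ft_force: [-1.2, 0.1, -2.9]
width: 32.0
6.5 [520.  -11.1 166.7] [-0.04  0.35  1.9   0.    0.89 -1.59] jaw deg 88.41 tilt [ 0.    -0.001 -1.   ] f [-1.2  0.1 -2.9] w 32.0
top 282 175
  85 93 0 0
  93 130 0 0
  142 150 0 0
  149 153 0 0
side 236 173
  85 93 36 [[509.6, -15.7, 86.6], [527.3, 1.5, 92.9]]
  93 130 168 [[508.6, -19.7, 93.3], [530.4, 1.8, 129.7]]
  142 150 55 [[488.5, -24.7, 147.0], [533.2, 21.3, 150.0]]
  149 153 201 [[488.6, -39.4, 149.1], [548.8, 20.5, 153.0]]
```

View pics/held.png

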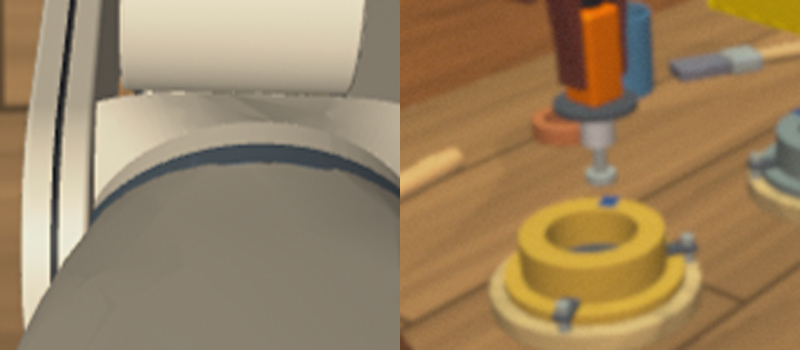

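```bash
cat > ov.py <<'E'
from h import *
n="side"; k=5
im=np.load("side1i.npy"); a=np.linspace(0,2*np.pi,73)
def ring(x,y,z,r): return proj(n,np.c_[x+r*np.cos(a),y+r*np.sin(a),0*a+z])
tool=(519.0,-11.4+0.0); sl=(503.9,19.8); zt=84.5
u0,v0=160,100; crop=cv2.resize(im[v0:v0+120,u0:u0+155],None,fx=k,fy=k,interpolation=cv2.INTER_CUBIC)
def dr(p,c): cv2.polylines(crop,[np.round(((p-[u0,v0])+.5)*k*8).astype(np.int32)],False,c,1,cv2.LINE_AA,3)
for z,r in((0,12),(8,12),(32,13),(60,32),(66,32)): dr(ring(*tool,zt+z,r),(255,0,255))
for z,r in((60,56),(60,35)): dr(ring(*sl,z,r),(255,0,0))
d=np.array([np.cos(np.radians(-62)),np.sin(np.radians(-62))])
dr(proj(n,[[sl[0]+d[0]*r,sl[1]+d[1]*r,60] for r in (35,56)]),(0,255,0))
save("ov.png",crop)
E
python3 ov.py
```

```text
(no output)
```

View pics/ov.png

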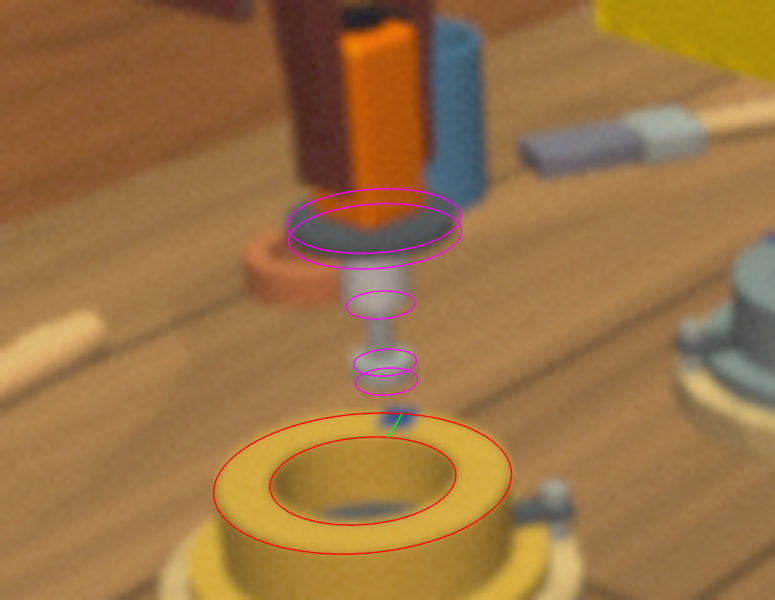

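```bash
python3 - <<'E'
from h import *
n="side"; im=np.load("side1i.npy"); d=np.load("side1.npy"); W=world(n,d)
hsv=cv2.cvtColor(im,cv2.COLOR_RGB2HSV)
for v in range(136,182,2):
    u=235; print(v,"|",*[f"{im[v,u]} {W[v,u].round(0)}" for u in (226,235)])
o=(hsv[...,0]>5)&(hsv[...,0]<18)&(hsv[...,1]>200)&(np.hypot(W[...,0]-519,W[...,1]+11)<45)&(W[...,2]>100)
print("orange z",np.nanpercentile(W[o],[1,99],axis=0).round(1))
E
```

```text
136 | [88 49 38] [513.  13. 174.] [181  85  10] [505.  -1. 171.]
138 | [122  63  35] [514.  13. 170.] [180  86  10] [507.  -3. 166.]
140 | [165  77  10] [524.   4. 161.] [183  87  10] [505.  -0. 164.]
142 | [161  79  12] [523.   5. 158.] [182  84  10] [506.  -1. 160.]
144 | [106  79  69] [524.   4. 153.] [163  78  20] [509.  -3. 154.]
146 | [90 93 95] [518.  11. 153.] [105  87  81] [505.   1. 153.]
148 | [82 87 87] [513.  16. 152.] [86 88 89] [499.   7. 152.]
150 | [86 76 75] [510.  19. 150.] [84 81 82] [497.  10. 150.]
152 | [157 103  71] [ 730. -187.   22.] [141 131 127] [511.  -4. 138.]
154 | [177 107  68] [ 725. -182.   20.] [169 159 152] [512.  -4. 134.]
156 | [164  99  62] [ 725. -181.   15.] [174 161 155] [511.  -3. 130.]
158 | [159  95  57] [ 724. -180.   10.] [171 159 151] [512.  -4. 126.]
160 | [159 102  63] [ 724. -180.    5.] [172 161 153] [514.  -5. 121.]
162 | [157 115  71] [ 720. -175.    2.] [152 144 136] [515.  -6. 116.]
164 | [157 117  70] [ 713. -168.    1.] [133 128 118] [518.  -8. 111.]
166 | [157 118  73] [ 701. -156.    3.] [134 130 121] [518.  -8. 106.]
168 | [154 116  71] [ 693. -147.    3.] [134 129 120] [518.  -7. 103.]
170 | [157 114  70] [ 687. -142.    1.] [133 130 120] [518.  -8.  98.]
172 | [164 123  77] [ 679. -133.    2.] [155 155 145] [518.  -7.  94.]
174 | [165 124  78] [ 671. -126.    1.] [155 152 143] [515.  -3.  93.]
176 | [160 121  74] [ 660. -115.    3.] [144 135 121] [512.  -0.  90.]
178 | [169 126  79] [ 656. -110.    1.] [158 124  87] [ 637. -121.    2.]
180 | [173 127  76] [645. -99.   3.] [167 126  78] [ 628. -112.    3.]
orange z [[503.6 -29.3 156.3]
 [527.2   6.  222.7]]
```

The side overlay puts the tool upright over the blue mark, and the sleeve model fits. The tool appears a little high, so I will check the pressure once it is in contact. Setting the blade down at the mark.

```bash
python3 -m inch '[{"tx":0.03,"ty":0.08,"tz":0.8,"ax":0,"ay":0,"az":0,"jaw":0},{"tx":0,"ty":0,"tz":1.0,"ax":0,"ay":0,"az":0,"jaw":0},{"tx":0,"ty":0,"tz":0.5,"ax":0,"ay":0,"az":0,"jaw":0},{"tx":0,"ty":0,"tz":0.4,"ax":0,"ay":0,"az":0,"jaw":0},{"tx":0,"ty":0,"tz":0.4,"ax":0,"ay":0,"az":0,"jaw":0},{"tx":0,"ty":0,"tz":0.25,"ax":0,"ay":0,"az":0,"jaw":0},{"tx":0,"ty":0,"tz":0,"ax":0,"ay":0,"az":0,"jaw":0}]'
cat > chk.py <<'E'
from h import *
import sys
F=[];E=[];D=[]
for i in range(6):
    im,d=viewer.get_image("side"); o=get_obs(); F.append(o['ft_force']);E.append(o['ee_pos']);D.append(d)
print(o['t'],np.mean(F,0).round(2),np.std(F,0).round(2),np.mean(E,0).round(2),np.std(E,0).round(2))
np.save("side2i.npy",im);np.save("side2.npy",np.median(D,0))
E
python3 chk.py; sed -e 's/side1i/side2i/;s/tool=.*; sl/tool=(520.2,-11); sl/;s/zt=84.5/zt=51.5/;s/((0,12),(8,12),(32,13)/((8.5,12),(16.5,12),(32,13)/;s/"ov.png"/"ov2.png"/;s/u0,v0=160,100/u0,v0=160,110/' ov.py > ov2.py; python3 ov2.py
```

```text
t: 7.48
ee_pos: [520.8, -11.2, 133.4]
orientation: [-2.252, -2.19, 0.0]
ft_force: [-2.3, 0.5, 0.2]
width: 32.1
7.775 [-2.43  0.24  0.9 ] [0.14 0.35 0.53] [521.03 -11.25 133.62] [0.06 0.02 0.03]
```

View pics/ov2.png

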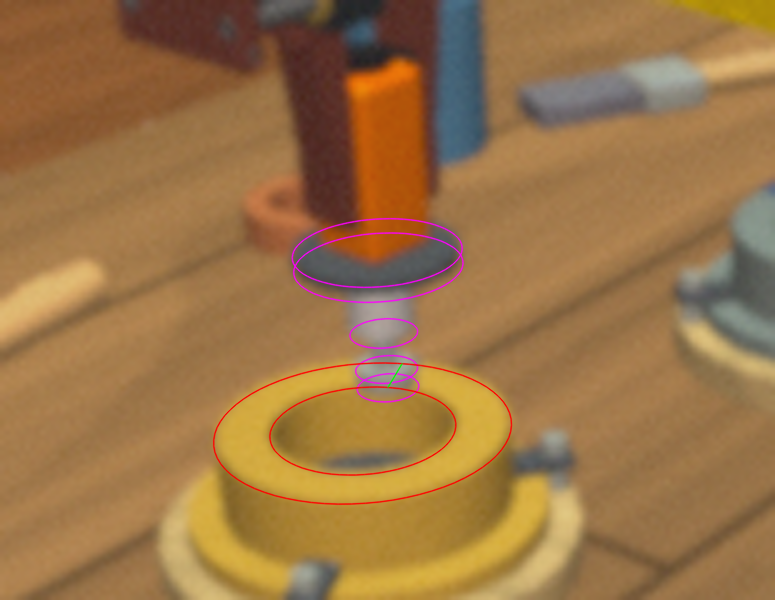

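```bash
cat > fit.py <<'E'
from h import *
from scipy.optimize import minimize
n="side"; K=8; a=np.linspace(0,2*np.pi,60)
def ring(x,y,z,r): return proj(n,np.c_[x+r*np.cos(a),y+r*np.sin(a),0*a+z])
def run(f,zt,comp,x0,y0,box):
    im=np.load(f); u0,u1,v0,v1=box
    sat=cv2.cvtColor(im,cv2.COLOR_RGB2HSV)[v0:v1,u0:u1,1].astype(float)
    T=(1-np.clip((sat-45)/60,0,1)) # grey-ness
    def model(p):
        M=np.zeros(((v1-v0)*K,(u1-u0)*K),np.uint8)
        x,y,dz=p
        for (z0,z1,r) in ((comp,comp+8,12),(comp+8,32,5),(32,60,13),(60,66,32)):
            q=np.vstack([ring(x,y,zt+dz+z0,r),ring(x,y,zt+dz+z1,r)])
            h=cv2.convexHull(np.round((q-[u0,v0]+.5)*K).astype(np.int32)); cv2.fillConvexPoly(M,h,255)
        # handle
        s=16*np.array([[-1,-1],[1,-1],[1,1],[-1,1]]); 
        q=np.vstack([proj(n,np.c_[s+[x,y],np.full(4,zt+dz+z)]) for z in (66,136)])
        cv2.fillConvexPoly(M,cv2.convexHull(np.round((q-[u0,v0]+.5)*K).astype(np.int32)),0)
        return cv2.GaussianBlur(cv2.resize(M,(u1-u0,v1-v0),interpolation=cv2.INTER_AREA)/255.,(0,0),.6)
    for mode in ("z free","z fixed"):
        c=lambda p:np.sum((model([p[0],p[1],p[2] if mode=="z free" else 0])-T)**2)
        best=min((minimize(c,[x0+i,y0+j,0],method="Nelder-Mead",options=dict(initial_simplex=np.array([[x0+i,y0+j,0],[x0+i+4,y0+j,0],[x0+i,y0+j+4,0],[x0+i,y0+j,4.]]))) for i in(0,5) for j in (0,-5)),key=lambda r:r.fun)
        print(f,mode,best.x.round(1),round(best.fun,1),"at guess",round(c([x0,y0,0]),1))
    return T,model(best.x)
def run_all():
    run("side1i.npy",84.8,0,519.5,-11.4,(212,262,145,182))
    T,M=run("side2i.npy",51.5,8.5,520.7,-11.2,(212,262,157,192))
run_all()
E
python3 fit.py
```

```text
Traceback (most recent call last):
  File "fit.py", line 28, in <module>
    run_all()
    ~~~~~~~^^
  File "fit.py", line 26, in run_all
    run("side1i.npy",84.8,0,519.5,-11.4,(212,262,145,182))
    ~~~^^^^^^^^^^^^^^^^^^^^^^^^^^^^^^^^^^^^^^^^^^^^^^^^^^^
  File "fit.py", line 22, in run
    best=min((minimize(c,[x0+i,y0+j,0],method="Nelder-Mead",options=dict(initial_simplex=np.array([[x0+i,y0+j,0],[x0+i+4,y0+j,0],[x0+i,y0+j+4,0],[x0+i,y0+j,4.]]))) for i in(0,5) for j in (0,-5)),key=lambda r:r.fun)
  File "fit.py", line 22, in <genexpr>
    best=min((minimize(c,[x0+i,y0+j,0],method="Nelder-Mead",options=dict(initial_simplex=np.array([[x0+i,y0+j,0],[x0+i+4,y0+j,0],[x0+i,y0+j+4,0],[x0+i,y0+j,4.]]))) for i in(0,5) for j in (0,-5)),key=lambda r:r.fun)
              ~~~~~~~~^^^^^^^^^^^^^^^^^^^^^^^^^^^^^^^^^^^^^^^^^^^^^^^^^^^^^^^^^^^^^^^^^^^^^^^^^^^^^^^^^^^^^^^^^^^^^^^^^^^^^^^^^^^^^^^^^^^^^^^^^^^^^^^^^^^^^^^^^^^^^
  File "fit.py", line 21, in <lambda>
    c=lambda p:np.sum((model([p[0],p[1],p[2] if mode=="z free" else 0])-T)**2)
                       ~~~~~^^^^^^^^^^^^^^^^^^^^^^^^^^^^^^^^^^^^^^^^^^^
  File "fit.py", line 13, in model
    q=np.vstack([ring(x,y,zt+dz+z0,r),ring(x,y,zt+dz+z1,r)])
                 ~~~~^^^^^^^^^^^^^^^^
  File "fit.py", line 4, in ring
    def ring(x,y,z,r): return proj(n,np.c_[x+r*np.cos(a),y+r*np.sin(a),0*a+z])
                              ~~~~^^^^^^^^^^^^^^^^^^^^^^^^^^^^^^^^^^^^^^^^^^^^
  File "h.py", line 11, in proj
    c,R,t=cal(n); p=np.atleast_2d(X)@R.T+t
          ~~~^^^
  File "h.py", line 4, in cal
    c=viewer.get_calibration(n); R=cv2.Rodrigues(np.array(c["rvec"],float))[0]
ValueError: time passes only in moves, steps and waits
```

```bash
sed -i 's/^def cal(n)/import functools\n@functools.lru_cache\ndef cal(n)/' h.py; python3 fit.py; python3 rel.py
```

```text
side1i.npy z free [524.2 -15.    0.9] 18.3 at guess 77.5
side1i.npy z fixed [525.9 -16.6  -2.9] 18.3 at guess 77.5
side2i.npy z free [544.2 -34.1 -11.5] 12.9 at guess 91.8
side2i.npy z fixed [526.3 -16.9  -0.6] 17.2 at guess 91.8
7.78 [521.1 -11.3 133.6] [-0.04  0.4   1.92 -0.    0.82 -1.59] jaw deg 88.4 tilt [-0.  0. -1.] f [-2.5  0.2  0.6] w 31.8
```

```bash
cat > sl.py <<'E'
from h import *
from scipy.ndimage import map_coordinates
from scipy.optimize import minimize
a=np.linspace(0,2*np.pi,180,endpoint=False)
def fit(n,x0,y0,z,radii,sign,chan=2):
    im=np.load(n+"0i.npy"); g=cv2.cvtColor(im,cv2.COLOR_RGB2HSV)[...,chan].astype(float) if chan<3 else cv2.cvtColor(im,cv2.COLOR_RGB2GRAY).astype(float)
    g=cv2.GaussianBlur(g,(0,0),.7)
    def prof(x,y,r):
        p=proj(n,np.c_[x+r*np.cos(a),y+r*np.sin(a),0*a+z]); return map_coordinates(g,[p[:,1],p[:,0]],order=1)
    def cost(p): return -sum(s*np.median(prof(p[0],p[1],r+2)-prof(p[0],p[1],r-2))+.3*s*np.mean(prof(p[0],p[1],r+2)-prof(p[0],p[1],r-2)) for r,s in zip(radii,sign))
    xs=np.arange(-8,8.1,.5); C=np.array([[cost((x0+i,y0+j)) for j in xs] for i in xs]); i,j=np.unravel_index(C.argmin(),C.shape)
    r=minimize(cost,[x0+xs[i],y0+xs[j]],method="Nelder-Mead"); print(n,radii,r.x.round(1),round(r.fun,1))
for n in("top","side"):
    for ch in (3,1):
      s=1 if ch==3 else 1
      fit(n,504,18.5,60,(35,),(s,),ch)
    fit(n,504,18.5,60,(56,),(-1,),3); 
fit("top",505.5,250,76,(32,),(1,),1); fit("side",505.5,250,76,(32,),(1,),1)
fit("side",505.5,250,70,(32,),(1,),1)
E
python3 sl.py
```

```text
top (35,) [504.6  18.8] -88.2
top (35,) [498.6  18.2] -96.1
top (56,) [507.5  20.4] -8.1
side (35,) [505.4  18.2] -29.0
side (35,) [506.6  18. ] -3.7
side (56,) [504.8  18.4] -22.0
top (32,) [506.3 250.1] -111.7
side (32,) [501.5 253.8] -89.0
side (32,) [509.1 249.8] -84.8
```

```bash
python3 - <<'E'
from h import *
n="side";k=10;im=np.load("side2i.npy");a=np.linspace(0,2*np.pi,73)
u0,v0=200,150
c0=cv2.resize(im[v0:v0+58,u0:u0+78],None,fx=k,fy=k,interpolation=cv2.INTER_CUBIC)
def ring(c,x,y,z,r,col):
    p=proj(n,np.c_[x+r*np.cos(a),y+r*np.sin(a),0*a+z]); cv2.polylines(c,[np.round((p-[u0,v0]+.5)*k*8).astype(np.int32)],False,col,1,cv2.LINE_AA,3)
c=c0
for x,y,col in((521,-11.3,(0,255,0)),(525.5,-16,(255,0,255))):
    for z in(60,68): ring(c,x,y,z,12,col)
    ring(c,x,y,51.5+32,13,col); ring(c,x,y,51.5+60,32,col)
ring(c,504.9,18.5,60,35,(255,0,0)); ring(c,504.9,18.5,60,56,(255,0,0))
save("disc.png",c)
E
```

```text
(no output)
```

View pics/disc.png

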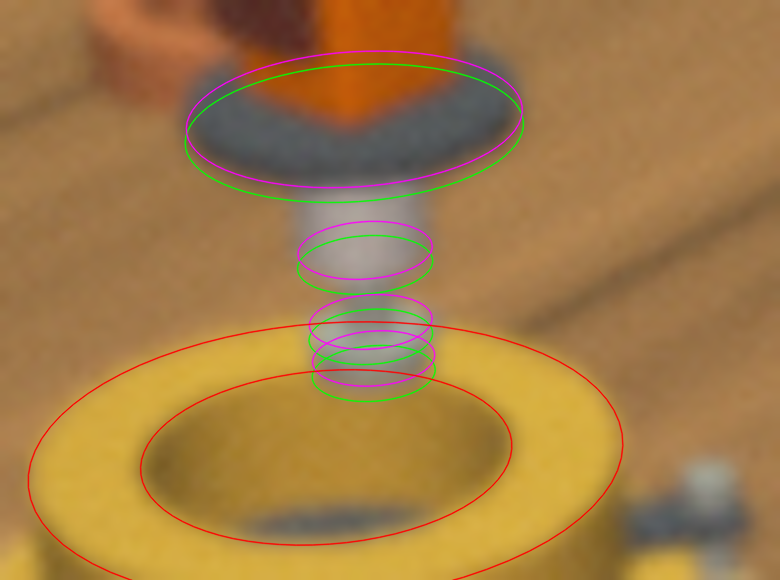

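```bash
python3 - <<'E'
import numpy as np
R=35; th=np.radians(-61.5-10*np.arange(37)); p=np.c_[R*np.cos(th),R*np.sin(th)]/10
j=np.radians(88.4); A=np.array([[np.cos(j),np.sin(j)],[np.sin(j),-np.cos(j)]])
q=np.round((p-p[0])@A.T,2); d=np.diff(q,axis=0)
for i in range(0,36,12): print([tuple(float(round(a,2)) for a in r) for r in d[i:i+12]])
E
```

```text
[(-0.26, -0.55), (-0.16, -0.59), (-0.05, -0.61), (0.05, -0.61), (0.16, -0.59), (0.25, -0.55), (0.35, -0.5), (0.43, -0.43), (0.5, -0.35), (0.56, -0.26), (0.58, -0.16), (0.61, -0.06)]
[(0.61, 0.06), (0.59, 0.15), (0.55, 0.26), (0.5, 0.35), (0.44, 0.43), (0.35, 0.5), (0.25, 0.55), (0.16, 0.59), (0.06, 0.61), (-0.05, 0.61), (-0.16, 0.59), (-0.26, 0.55)]
[(-0.35, 0.5), (-0.43, 0.43), (-0.5, 0.35), (-0.55, 0.26), (-0.59, 0.16), (-0.61, 0.05), (-0.6, -0.05), (-0.59, -0.15), (-0.56, -0.26), (-0.5, -0.35), (-0.43, -0.43), (-0.35, -0.5)]
```

```bash
python3 -m inch '[{"tx":-0.26,"ty":-0.55,"tz":0,"ax":0,"ay":0,"az":0,"jaw":0},{"tx":-0.16,"ty":-0.59,"tz":0,"ax":0,"ay":0,"az":0,"jaw":0},{"tx":-0.05,"ty":-0.61,"tz":0,"ax":0,"ay":0,"az":0,"jaw":0},{"tx":0.05,"ty":-0.61,"tz":0,"ax":0,"ay":0,"az":0,"jaw":0},{"tx":0.16,"ty":-0.59,"tz":0,"ax":0,"ay":0,"az":0,"jaw":0},{"tx":0.25,"ty":-0.55,"tz":0,"ax":0,"ay":0,"az":0,"jaw":0}]'
python3 chk.py; cp side2i.npy sA.npy; cp side2.npy sAd.npy; python3 - <<'E'
from h import *
n="side";k=10;im=np.load("sA.npy");a=np.linspace(0,2*np.pi,73);o=get_obs()['ee_pos']
u,v=proj(n,[o[0],o[1],75])[0].astype(int);u0,v0=u-39,v-30
c=cv2.resize(im[v0:v0+58,u0:u0+78],None,fx=k,fy=k,interpolation=cv2.INTER_CUBIC)
def ring(x,y,z,r,col):
    p=proj(n,np.c_[x+r*np.cos(a),y+r*np.sin(a),0*a+z]); cv2.polylines(c,[np.round((p-[u0,v0]+.5)*k*8).astype(np.int32)],False,col,1,cv2.LINE_AA,3)
for z,r in((60,12),(68,12),(83.5,13),(111.5,32)): ring(o[0],o[1],z,r,(0,255,0))
ring(504.9,18.5,60,35,(255,0,0)); ring(504.9,18.5,60,56,(255,0,0))
save("discA.png",c)
E
```

```text
t: 8.52
ee_pos: [485.6, -10.4, 133.5]
orientation: [2.252, 2.19, -0.0]
ft_force: [0.6, -1.1, 1.4]
width: 32.2
8.825 [-0.67  0.83  0.93] [1.12 0.81 0.41] [484.96 -10.07 133.22] [0.08 0.02 0.09]
```

View pics/discA.png

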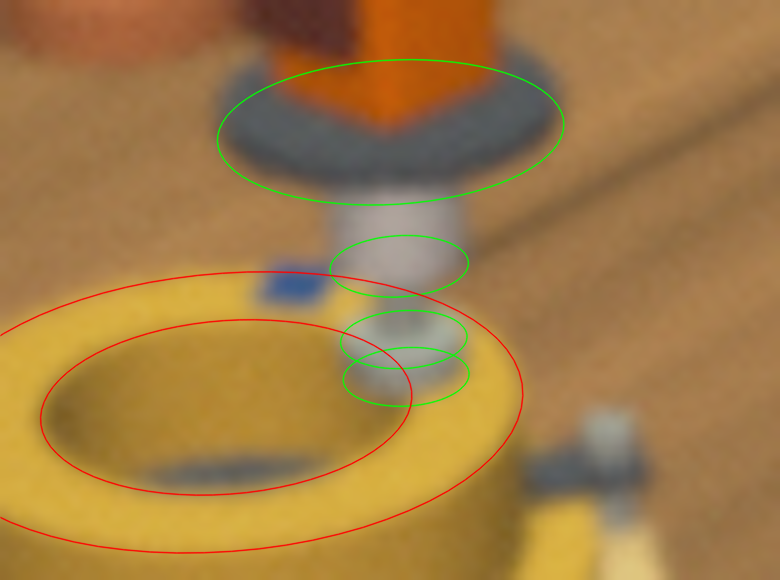

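```bash
python3 -m inch '[{"tx":0.35,"ty":-0.5,"tz":0,"ax":0,"ay":0,"az":0,"jaw":0},{"tx":0.43,"ty":-0.43,"tz":0,"ax":0,"ay":0,"az":0,"jaw":0},{"tx":0.5,"ty":-0.35,"tz":0,"ax":0,"ay":0,"az":0,"jaw":0},{"tx":0.56,"ty":-0.26,"tz":0,"ax":0,"ay":0,"az":0,"jaw":0},{"tx":0.58,"ty":-0.16,"tz":0,"ax":0,"ay":0,"az":0,"jaw":0},{"tx":0.61,"ty":-0.06,"tz":0,"ax":0,"ay":0,"az":0,"jaw":0},{"tx":0.61,"ty":0.06,"tz":0,"ax":0,"ay":0,"az":0,"jaw":0},{"tx":0.59,"ty":0.15,"tz":0,"ax":0,"ay":0,"az":0,"jaw":0},{"tx":0.55,"ty":0.26,"tz":0,"ax":0,"ay":0,"az":0,"jaw":0},{"tx":0.5,"ty":0.35,"tz":0,"ax":0,"ay":0,"az":0,"jaw":0},{"tx":0.44,"ty":0.43,"tz":0,"ax":0,"ay":0,"az":0,"jaw":0},{"tx":0.35,"ty":0.5,"tz":0,"ax":0,"ay":0,"az":0,"jaw":0}]'
python3 chk.py; cp side2i.npy sB.npy; python3 - <<'E'
from h import *
n="side";k=10;im=np.load("sB.npy");a=np.linspace(0,2*np.pi,73);o=get_obs()['ee_pos']
u,v=proj(n,[o[0],o[1],75])[0].astype(int);u0,v0=u-39,v-30
c=cv2.resize(im[v0:v0+58,u0:u0+78],None,fx=k,fy=k,interpolation=cv2.INTER_CUBIC)
def ring(x,y,z,r,col):
    p=proj(n,np.c_[x+r*np.cos(a),y+r*np.sin(a),0*a+z]); cv2.polylines(c,[np.round((p-[u0,v0]+.5)*k*8).astype(np.int32)],False,col,1,cv2.LINE_AA,3)
for z,r in((60,12),(68,12),(83.5,13),(111.5,32)): ring(o[0],o[1],z,r,(0,255,0))
ring(504.9,18.5,60,35,(255,0,0)); ring(504.9,18.5,60,56,(255,0,0))
save("discB.png",c)
E
```

```text
t: 10.32
ee_pos: [487.7, 50.6, 133.4]
orientation: [-2.252, -2.19, 0.001]
ft_force: [-1.2, -2.0, 0.7]
width: 32.0
10.625 [0.   1.6  0.86] [0.71 0.91 0.36] [488.45  50.8  133.61] [0.08 0.13 0.08]
```

View pics/discB.png

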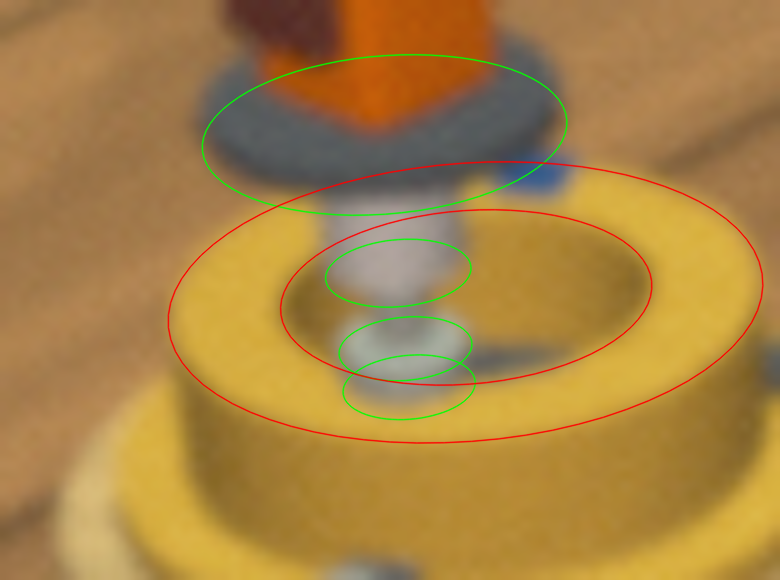

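```bash
python3 - <<'E'
from h import *
from scipy.optimize import least_squares
n="side"
for f,tc in(("sAd.npy",(485,-10)),("side2.npy",(488.4,50.8))):
    W=world(n,np.load(f)); g=np.hypot(W[...,0]-tc[0]-2,W[...,1]-tc[1]+3)
    def fit(lo,hi,r,rm):
        p=W[(W[...,2]>lo)&(W[...,2]<hi)&(g<rm)]
        s=least_squares(lambda c:np.hypot(p[:,0]-c[0],p[:,1]-c[1])-r,[tc[0]+2,tc[1]-3],loss="soft_l1"); return len(p),s.x.round(1),round(float(np.median(abs(s.fun))),1)
    print(f,tc,"barrel",fit(88,108,13,20),"disc side",fit(63,67.5,12,18))
    p=W[(g<11)&(W[...,2]>67)&(W[...,2]<73)]; print("  disc top",len(p),np.mean(p,0).round(1),np.percentile(p,[3,97],axis=0).round(1).tolist())
    p=W[(g<35)&(g>18)&(W[...,2]>112)&(W[...,2]<125)]; print("  collar",len(p),np.median(p[:,2]).round(1))
    q=W[(np.hypot(W[...,0]-504.5,W[...,1]-19)<54)&(W[...,2]>57)&(W[...,2]<65)&(g>16)]; print("  rim z",np.median(q[:,2]).round(1))
    m=(np.hypot(W[...,0]-504.5,W[...,1]-19)<70)&(W[...,2]>57)&(W[...,2]<66)&(g>17); q=W[m]; e=cv2.fitEllipse(cv2.convexHull(q[:,:2].astype(np.float32))); print("  rim ell",np.round(e[0],1),np.round(e[1],1))
E
```

```text
sAd.npy (485, -10) barrel (103, array([486.7, -11.1]), 0.3) disc side (24, array([486.7, -11.2]), 0.3)
  disc top 32 [484.7 -10.   70.2] [[478.7, -20.5, 69.3], [495.6, -3.0, 72.6]]
  collar 314 118.9
  rim z 61.7
  rim ell [504.5  19.5] [109.9 111.2]
side2.npy (488.4, 50.8) barrel (110, array([490.1,  50. ]), 0.3) disc side (31, array([490.4,  49.7]), 0.4)
  disc top 36 [487.8  50.4  70.1] [[480.3, 40.9, 69.2], [499.6, 57.4, 72.8]]
  collar 350 119.1
  rim z 61.7
  rim ell [504.3  19.1] [109.8 112.3]
```

Averaged depth fits put the tool axis 35.3 mm and 33.7 mm from the bore axis at the two points, with about 8.7 mm of compression. The path is good, so I finish the circle.

```bash
python3 -m inch '[{"tx":0.25,"ty":0.55,"tz":0,"ax":0,"ay":0,"az":0,"jaw":0},{"tx":0.16,"ty":0.59,"tz":0,"ax":0,"ay":0,"az":0,"jaw":0},{"tx":0.06,"ty":0.61,"tz":0,"ax":0,"ay":0,"az":0,"jaw":0},{"tx":-0.05,"ty":0.61,"tz":0,"ax":0,"ay":0,"az":0,"jaw":0},{"tx":-0.16,"ty":0.59,"tz":0,"ax":0,"ay":0,"az":0,"jaw":0},{"tx":-0.26,"ty":0.55,"tz":0,"ax":0,"ay":0,"az":0,"jaw":0},{"tx":-0.35,"ty":0.5,"tz":0,"ax":0,"ay":0,"az":0,"jaw":0},{"tx":-0.43,"ty":0.43,"tz":0,"ax":0,"ay":0,"az":0,"jaw":0},{"tx":-0.5,"ty":0.35,"tz":0,"ax":0,"ay":0,"az":0,"jaw":0}]'
python3 -m inch '[{"tx":-0.55,"ty":0.26,"tz":0,"ax":0,"ay":0,"az":0,"jaw":0},{"tx":-0.59,"ty":0.16,"tz":0,"ax":0,"ay":0,"az":0,"jaw":0},{"tx":-0.61,"ty":0.05,"tz":0,"ax":0,"ay":0,"az":0,"jaw":0},{"tx":-0.6,"ty":-0.05,"tz":0,"ax":0,"ay":0,"az":0,"jaw":0},{"tx":-0.59,"ty":-0.15,"tz":0,"ax":0,"ay":0,"az":0,"jaw":0},{"tx":-0.56,"ty":-0.26,"tz":0,"ax":0,"ay":0,"az":0,"jaw":0},{"tx":-0.5,"ty":-0.35,"tz":0,"ax":0,"ay":0,"az":0,"jaw":0},{"tx":-0.43,"ty":-0.43,"tz":0,"ax":0,"ay":0,"az":0,"jaw":0},{"tx":-0.35,"ty":-0.5,"tz":0,"ax":0,"ay":0,"az":0,"jaw":0},{"tx":-0.13,"ty":-0.27,"tz":0,"ax":0,"ay":0,"az":0,"jaw":0},{"tx":0,"ty":0,"tz":0,"ax":0,"ay":0,"az":0,"jaw":0},{"tx":0,"ty":0,"tz":0,"ax":0,"ay":0,"az":0,"jaw":0}]'; python3 chk.py; python3 rel.py
```

```text
t: 11.75
ee_pos: [535.6, 35.9, 133.6]
orientation: [2.252, 2.19, 0.001]
ft_force: [-1.7, 1.5, -0.0]
width: 31.6
t: 13.25
ee_pos: [517.9, -12.8, 133.3]
orientation: [-2.252, -2.191, 0.002]
ft_force: [0.9, -1.9, 0.3]
width: 32.1
13.55 [-0.04 -2.67  0.92] [0.88 0.65 0.32] [517.96 -12.61 133.31] [0.02 0.09 0.01]
13.55 [518.  -12.5 133.3] [-0.05  0.4   1.93 -0.    0.82 -1.59] jaw deg 88.42 tilt [-0.    -0.001 -1.   ] f [-1.4 -3.4  0.5] w 32.0
```

```bash
python3 -m inch '[{"tx":0,"ty":0,"tz":-0.6,"ax":0,"ay":0,"az":0,"jaw":0},{"tx":0,"ty":0,"tz":-1.2,"ax":0,"ay":0,"az":0,"jaw":0},{"tx":0,"ty":0,"tz":-1.2,"ax":0,"ay":0,"az":0,"jaw":0},{"tx":0,"ty":0,"tz":-0.4,"ax":0,"ay":0,"az":0,"jaw":0},{"tx":0,"ty":0,"tz":0,"ax":0,"ay":0,"az":0,"jaw":0}]'
python3 -m inch '[{"tx":1.4,"ty":-0.13,"tz":0,"ax":0,"ay":0,"az":0,"jaw":0},{"tx":2.6,"ty":-0.22,"tz":0,"ax":0,"ay":0,"az":0,"jaw":0},{"tx":3.0,"ty":-0.25,"tz":0,"ax":0,"ay":0,"az":0,"jaw":0},{"tx":3.0,"ty":-0.25,"tz":0,"ax":0,"ay":0,"az":0,"jaw":0},{"tx":3.0,"ty":-0.25,"tz":0,"ax":0,"ay":0,"az":0,"jaw":0},{"tx":3.0,"ty":-0.25,"tz":0,"ax":0,"ay":0,"az":0,"jaw":0},{"tx":3.0,"ty":-0.25,"tz":0,"ax":0,"ay":0,"az":0,"jaw":0},{"tx":3.0,"ty":-0.25,"tz":0,"ax":0,"ay":0,"az":0,"jaw":0},{"tx":2.6,"ty":-0.22,"tz":0,"ax":0,"ay":0,"az":0,"jaw":0},{"tx":1.52,"ty":-0.16,"tz":0,"ax":0,"ay":0,"az":0,"jaw":0},{"tx":0,"ty":0,"tz":0,"ax":0,"ay":0,"az":0,"jaw":0},{"tx":0,"ty":0,"tz":0,"ax":0,"ay":0,"az":0,"jaw":0}]'
python3 chk.py; python3 - <<'E'
from h import *
from scipy.optimize import least_squares
W=world("side",np.load("side2.npy")); tc=get_obs()['ee_pos']; g=np.hypot(W[...,0]-tc[0]-1.7,W[...,1]-tc[1]+1)
for lo,hi,r,rm in((120,142,13,20),(87,92,12,18)):
    p=W[(W[...,2]>lo)&(W[...,2]<hi)&(g<rm)]
    s=least_squares(lambda c:np.hypot(p[:,0]-c[0],p[:,1]-c[1])-r,tc[:2],loss="soft_l1"); print(len(p),s.x.round(1))
p=W[(abs(W[...,2]-71)<3)&(np.hypot(W[...,0]-503,W[...,1]-248)<75)]
print("stand",np.round(cv2.minAreaRect(p[:,:2].astype(np.float32))[:2],1))
E
```

```text
t: 14.18
ee_pos: [518.4, -12.4, 167.9]
orientation: [2.252, 2.19, 0.001]
ft_force: [0.3, 0.9, -1.9]
width: 32.1
t: 15.68
ee_pos: [503.0, 248.7, 167.2]
orientation: [-2.252, -2.19, 0.001]
ft_force: [0.6, 0.2, -3.0]
width: 31.8
15.975 [ 0.21 -0.14 -3.34] [0.49 0.47 0.32] [503.34 248.53 167.46] [0.1  0.1  0.07]
184 [505.2 247.5]
41 [505.1 247.5]
stand [[504.1 247.7]
 [ 90.2  91.9]]
```

```bash
python3 -m inch '[{"tx":0,"ty":-0.1,"tz":1.0,"ax":0,"ay":0,"az":0,"jaw":0},{"tx":0,"ty":0,"tz":1.6,"ax":0,"ay":0,"az":0,"jaw":0},{"tx":0,"ty":0,"tz":1.6,"ax":0,"ay":0,"az":0,"jaw":0},{"tx":0,"ty":0,"tz":1.6,"ax":0,"ay":0,"az":0,"jaw":0},{"tx":0,"ty":0,"tz":1.2,"ax":0,"ay":0,"az":0,"jaw":0},{"tx":0,"ty":0,"tz":0.5,"ax":0,"ay":0,"az":0,"jaw":0},{"tx":0,"ty":0,"tz":0,"ax":0,"ay":0,"az":0,"jaw":0},{"tx":0,"ty":0,"tz":0,"ax":0,"ay":0,"az":0,"jaw":0}]'; python3 chk.py
python3 - <<'E'
from h import *
W=world("side",np.load("side2.npy")); p=W[(np.hypot(W[...,0]-504,W[...,1]-247.5)<32)&(W[...,2]>73)&(W[...,2]<83)]
print("collar z",np.median(p[:,2]),len(p))
E
```

```text
t: 16.98
ee_pos: [502.6, 249.4, 92.6]
orientation: [2.252, 2.19, 0.001]
ft_force: [0.7, 0.7, -2.9]
width: 31.6
17.275 [ 0.06 -0.36 -3.02] [0.32 0.4  0.29] [502.43 249.34  92.6 ] [0.06 0.04 0.04]
collar z 78.29582660818618 485
```

```bash
python3 -m inch '[{"tx":0,"ty":0,"tz":0.06,"ax":0,"ay":0,"az":0,"jaw":0},{"tx":0,"ty":0,"tz":0,"ax":0,"ay":0,"az":0,"jaw":0},{"tx":0,"ty":0,"tz":0,"ax":0,"ay":0,"az":0,"jaw":1},{"tx":0,"ty":0,"tz":0,"ax":0,"ay":0,"az":0,"jaw":1},{"tx":0,"ty":0,"tz":0,"ax":0,"ay":0,"az":0,"jaw":1},{"tx":0,"ty":0,"tz":0,"ax":0,"ay":0,"az":0,"jaw":1},{"tx":0,"ty":0,"tz":0,"ax":0,"ay":0,"az":0,"jaw":1},{"tx":0,"ty":0,"tz":0,"ax":0,"ay":0,"az":0,"jaw":1}]'
python3 -m inch '[{"tx":0,"ty":0,"tz":-1,"ax":0,"ay":0,"az":0,"jaw":1},{"tx":0,"ty":0,"tz":-3,"ax":0,"ay":0,"az":0,"jaw":1},{"tx":0,"ty":0,"tz":-4,"ax":0,"ay":0,"az":0,"jaw":1},{"tx":0,"ty":0,"tz":-4,"ax":0,"ay":0,"az":0,"jaw":1},{"tx":0,"ty":0,"tz":-3,"ax":0,"ay":0,"az":0,"jaw":1},{"tx":0,"ty":0,"tz":0,"ax":0,"ay":0,"az":0,"jaw":1},{"tx":0,"ty":0,"tz":0,"ax":0,"ay":0,"az":0,"jaw":1},{"tx":0,"ty":0,"tz":0,"ax":0,"ay":0,"az":0,"jaw":1}]'
python3 chk.py; python3 -c "
from h import *
W=world('side',np.load('side2.npy')); g=np.hypot(W[...,0]-504,W[...,1]-247.5)
p=W[(g<32)&(W[...,2]>73)&(W[...,2]<83)];print('collar',np.median(p[:,2]));p=W[(g<28)&(W[...,2]>140)&(W[...,2]<158)];print('top',np.median(p[p[:,2]>149],0))
save('end.png',np.load('side2i.npy'))"
```

```text
t: 18.27
ee_pos: [502.3, 249.3, 91.9]
orientation: [2.252, 2.19, -0.0]
ft_force: [-0.0, -0.9, 0.4]
width: 86.9
t: 19.27
ee_pos: [501.5, 248.9, 240.5]
orientation: [-2.251, -2.19, 0.004]
ft_force: [0.0, 0.3, 0.2]
width: 87.7
19.575 [-0.01 -0.22  0.26] [0.69 0.48 0.27] [501.9  249.1  240.95] [0.2  0.09 0.31]
collar 77.63462487691103
top [499.70745231 250.47736894 153.39332026]
```

View pics/end.png

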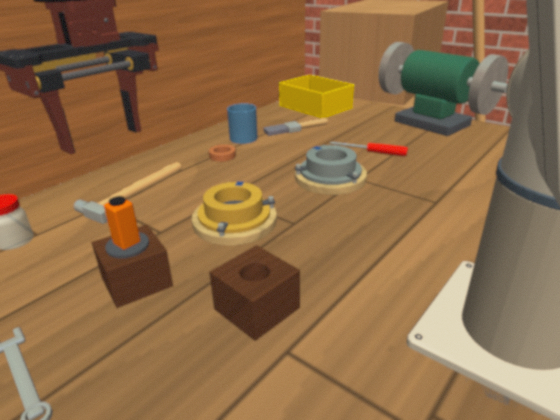

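The tool stands upright in the left stand at (122,225), the gripper is clear above it, and nothing else has moved. Handing in.

```bash
python3 -c "
from h import *
ctrl.close_job()"
```

```text
the job is handed in; nothing more can be done
```

I took the deburring tool from the left-hand stand and set its blade on the brass bore edge at the blue mark. I ran it one full clockwise turn plus about 5°, lifted off at the mark, and stood the tool back in the same stand. The job took about 20 s of the 61 s allowed.

- **Pressure:** the blade was pushed in about 8.7 mm by the depth readings. The vertical force was steady at all four pauses and came to about 4 N, which would mean 9 to 11 mm.
- **Path:** depth fits at two points put the blade centre 35.3 mm and 33.7 mm from the bore axis (35 mm wanted).
- **At the end:** the collar is seated on the stand and the tool is upright. The gripper is open and about 90 mm above the tool, and its force reading is back near zero. In the last picture nothing else, the grey sleeve included, appears to have moved.
- **Disagreement:** outlines drawn on the blurry side picture suggested the tool sat 4 to 6 mm farther from the camera than the depth readings and arm position did. I trusted the depth and arm position because they agreed with each other, so the path radius is only certain to a few millimetres.

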